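# Latch the desiccator cabinet shut

### The job

Fasten the draw latch on top of the desiccator cabinet: hook its wire loop under the keeper's nose on the door, easing it over without jamming it down on the nose, then press the lever over centre until it lies flat by itself and the door is drawn home on its gasket. Do not mash the closed lever down on its rubber bumper, leave the lidded jar, the amber bottle and the blue sample box where they stand, and let go of the latch.

Things in the scene. Friction and masses are not known exactly. Their poses are not given: they have to be found in the camera images.
- cabinet: White and clear acrylic desiccator cabinet fixed on the bench, 240 deep x 300 wide x 180 mm high, flat white roof. Origin on the bench at mid width under the seam between carcass and door; x to its back, y to its left seen from the front, z up (directions below are in this frame). The steel draw latch lies at mid width on the roof across the seam, its pivots parallel to y.
- door (a joint): Door, 26 mm thick, hinged along its bottom edge 4 mm above the bench, top level with the roof. 0 rad = drawn home; grows as the top leans out to -x. The springy gasket holds it at 0.026 rad, so the keeper stands 5 mm in front of its home place; about 60 N at the keeper draws it home. Latched shut it reads below 0.004.
- lever (a joint): Steel plate 66 x 24 x 3 mm. 0 rad = closed, flat back to +x on a rubber bumper 48 mm behind the pivot, top face 26 mm above the roof; grows as the free end swings up (1.57 = upright) and over to the door, stop at 2.75. Friction holds it where left (slow creep). Loop hooked: load starts near 1.5 rad, needs 4 to 5 N near the end at 1.0 rad, none at 0.25; below that it pulls itself shut.
- loop (a joint): Angle of the wire loop against the lever. Loop minus lever plus 0.03 = the loop's elevation: 0 = level, pointing forward (-x) from its pivot; positive = bar end raised. Light friction holds it where it is left.
- lever_pivot (a point): Centre of the lever's pivot pin, 42 mm behind the seam and 18 mm above the roof, fixed to the cabinet. Two cheeks and a base plate 24 mm wide carry it.
- lever_end (a point): Point on the lever's outer face (its top face when closed) at the foot of a 5 mm thumb lip on the free end: 60 mm from the pivot along the lever, 7.7 mm out from it square to the plate.
- loop_bar (a point): Centre of the 5 mm cross bar (along y) at the free end of the wire loop, 64 mm from loop_pivot. Loop 40 mm wide, 30 clear inside; 9 mm domed heads on the bar's ends, 47 mm over both, can be pinched across y and swivel in the grip. Drawn taut at keeper height (lever at its stop, 2.75) it reaches 70 mm in front of lever_pivot, just 2 to 3 mm more than clears the nose.
- loop_pivot (a point): Middle of the loop's pivot on the lever, 8 mm from lever_pivot; it swings with the lever on a line 0.245 rad below the lever's plate (closed: 7.8 mm behind lever_pivot, 1.9 mm below it).
- keeper_seat (a point): Centre of the bar when latched, against the web of the 20 mm wide keeper, under its nose; moves with the door. Home: 14 mm in front of the seam, 18 mm above the roof. The web face is 1.6 mm behind this point: unloaded, the bar touches it 1 mm in front of here. The keeper's level foot lies 5.5 mm below it and reaches 12 mm forward: a bar resting on the foot has its centre 3 mm below this point.
- keeper_nose (a point): Front tip of the keeper's nose, mid thickness (3 mm): 3.5 mm in front of keeper_seat and 3 mm above it. From here the nose slopes up and back to the web, its highest edge 8 mm above keeper_seat. The bar has to come down in front of it, then slide back under it.
- jar: Small clear glass jar with blue lid, 44 mm diameter, 62 mm high, standing on the cabinet's roof left of the latch. Origin at the centre of its underside.
- reagent: Amber reagent bottle with blue cap, 72 mm diameter, 150 mm high, on the bench to the right. Origin at the centre of its underside.
- sample_box: Blue sample box with darker lid, 118 x 158 x 69 mm, on the bench to the left. Origin at the centre of its underside.
Mind the look-alikes: they are no part of the job. There is more than one size of the jar; the one meant has the size given above. Several things look just like the reagent: the one meant starts farthest to the robot's left.

How it is judged:
By the outcome, as a careful person would: the job done as asked, in the order asked, and still so for the second after the job is handed in, with the robot touching nothing.
It also fails if it takes over 58 s, if anything falls off the work surface, if the arm or the gripper's body presses on something with over 40 N, if the wrist force passes 120 N, or if a joint passes its speed limit or range.

### The arm

A 6-joint arm with a two-finger parallel gripper is mounted at the origin on the work surface. World frame = base frame: x ahead of the robot, y to its left, z up, the work surface at z = 0. Lengths are in mm, angles in rad, forces in N, time in s.
With the tool pointing down it reaches from about 275 to 1000 mm from the base axis. Payload 8.4 kg.
Tool frame: the origin (TCP) lies midway between the tips of the shut fingers; the grasp point (between the pads) lies 19 mm behind it (r.grip_point_offset is the distance from the TCP to the grasp point, in mm); z points along the fingers, y is the line along which they close (so a half turn about z gives the same grasp; the last joint's range is limited). The gripper opens to 85 mm and grips with 20 to 120 N. Pads are 22 mm wide; open, the fingers measure 114 mm over their backs; the gripper's body (76 mm by 85 mm) begins 54 mm behind the grasp point. The pads swing forward as they close: fully open they stand 13 mm farther back than shut.
Start: joints at [-1.215, 0.353, 1.633, -0, 1.155, -0.002], TCP at [218.883, -585.421, 231.281] pointing down, gripper open.
Joint ranges: [-2.63, 2.63], [-0.92, 2.1], [0.06, 2.66], [-1.3, 4.44], [0, 2.69], [-3.02, 3.02]. Speed limits (rad/s): [2.22, 2.22, 2.79, 3.14, 3.14, 3.14].

### API

Orientations are given as [roll, pitch, yaw] about the fixed x, y, z axes, in that order (R = Rz(yaw) Ry(pitch) Rx(roll)).
In Python, from rig import r gives the robot as it stands. The module is installed in compiled form; this text tells all that it offers.
- The arm moves only by the shell command python3 -m creep 'ROWS' [FORCE]. ROWS is text: rows parted by semicolons, each of 7 numbers parted by spaces: the turn, a rotation vector about the tool's x, y, z in degrees, then the shift along the tool's x, y, z in m, then the closure in counts, from 0 (fully open) to 255 (shut). A call has 1 to 8 rows; each row is the pose to reach, as a shift and turn from the pose commanded when the call began, along the tool's axes at that moment; what a row does not reach only later rows make up. A row lasts 1/8 s, in which the tool goes at most 62.5 mm and 10.7 degrees, less where a joint would pass 70% of its speed; a pose out of reach is approached as far as the arm can. A call with a gripper value outside its range is refused whole. The fingers move at their own pace and stop on an object; FORCE is the grip in N (left out, the last holds). Time passes only in rows, so rows that repeat a pose let the fingers close. It gives the time, the measured TCP pose, the force, the opening and the grip force at its end, in the units of the state.
- r.sense(): the state, without advancing time (a new reading comes with each control period).
- r.grab_frame(name): name is "scene" or "top" or "wrist"; returns a dict with "img" (480x640x3 uint8, red, green, blue), "range_z" (480x640 float32, mm along the optical axis (not along the pixel's ray), 0 where there is no reading), "K" (3x3 intrinsics, pixels), "D" ([k1, k2, p1, p2, k3] as OpenCV has them; the pictures are not rectified), "world_from_camera" (4x4, takes a point from camera to world coordinates). Camera axes: x right, y up, looking along -z (the intrinsics and any distortion apply to the point x, -y, -z); pixel columns grow to the right and rows downward; lengths in mm; the calibration is good to about 2 mm. A picture is of the moment at which its call begins.
- r.sign_off(): hands the job in; it is judged then, once.
The state is a dict: "clock": time; "qpos": joint angles; "qvel": joint speeds; "joint_efforts": joint torques, N m; "eef_pos": TCP position; "tcp_rot": TCP orientation; "contact_force": force on the tool from outside, world axes, zero at the start; "wrist_torque": the same for the moment, N m; "opening": opening from 0.0 (shut) to 1.0 (fully open); "grasp_force": force on a finger pad.
Only numpy, scipy, OpenCV 4.12 (cv2) and the standard library are available. Lean on these libraries where they do the work, as an engineer would, in place of code of your own. Each camera call takes 0.05 s, during which the arm holds its last target. There are 200 camera calls.

## Working session

There is one attempt and no reset: what is moved stays moved. The work goes in short steps, Python scripts to look and compute and a shell command to move; the robot and the scene stay as the last step left them, time stands still between calls to the robot, and variables do not carry over. Pictures are saved under pics/ and viewed, at most 10 in all, crops included, and the job is handed in when it is done.

```bash
mkdir -p pics; python3 - <<'E'
from rig import r
import cv2,numpy as np
s=r.sense();print(s)
for n in("scene","top"):
    f=r.grab_frame(n);np.savez(f"pics/{n}0.npz",**f);cv2.imwrite(f"pics/{n}0.png",f["img"][:,:,::-1]);print(n,f["K"],f["D"],f["world_from_camera"])
E
```

```text
{'clock': 0.0, 'qpos': array([-1.21537440e+00,  3.53648792e-01,  1.63414321e+00, -1.46465164e-05,
        1.15516151e+00, -2.39005370e-03]), 'qvel': array([ 0.00074489, -0.00032319, -0.0001005 ,  0.00074057,  0.00115814,
        0.00031583]), 'joint_efforts': array([ 3.71615170e-03, -6.05249405e+01, -3.42069340e+01,  4.13323323e-04,
        9.42733604e-03, -5.78071990e-07]), 'eef_pos': array([ 218.72952183, -584.97610065,  230.55737933]), 'tcp_rot': array([-3.14023177e+00,  1.01388975e-05,  3.57817907e-01]), 'contact_force': array([-1.00669802, -0.39066122,  0.146717  ]), 'wrist_torque': array([-0.01632937,  0.01228258, -0.023979  ]), 'grasp_force': 0.0, 'opening': 1.0013394957894715}
scene [[511.48674971   0.         318.37775496]
 [  0.         511.48674971 237.11391898]
 [  0.           0.           1.        ]] [-0.060983  0.        0.        0.        0.      ] [[-8.13277013e-01 -4.04296274e-01  4.18479417e-01  1.08626124e+03]
 [ 5.81616562e-01 -5.86326931e-01  5.63864260e-01  7.51491398e+02]
 [ 1.73975328e-02  7.01972401e-01  7.11991625e-01  1.13057929e+03]
 [ 0.00000000e+00  0.00000000e+00  0.00000000e+00  1.00000000e+00]]
top [[607.19127243   0.         318.16823005]
 [  0.         607.19127243 234.26648932]
 [  0.           0.           1.        ]] [-0.07721165  0.          0.          0.          0.        ] [[-2.81602455e-02  9.96280505e-01 -8.14380530e-02  3.93665720e+02]
 [-9.99592026e-01 -2.84553285e-02 -2.46484481e-03 -2.26945259e+01]
 [-4.77302338e-03  8.13354178e-02  9.96675357e-01  1.56440767e+03]
 [ 0.00000000e+00  0.00000000e+00  0.00000000e+00  1.00000000e+00]]
```

View pics/scene0.png

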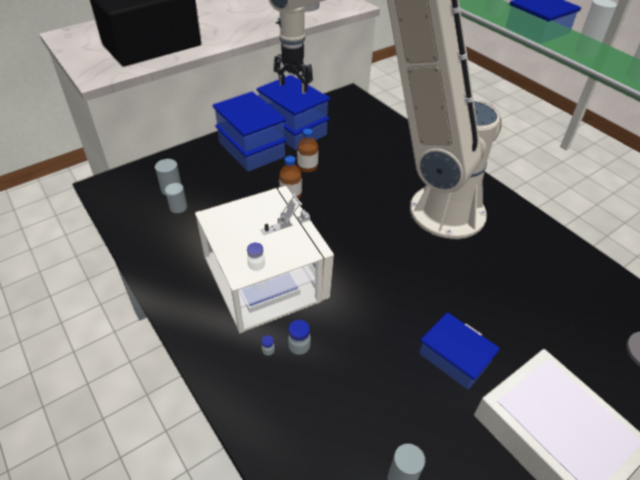

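View pics/top0.png

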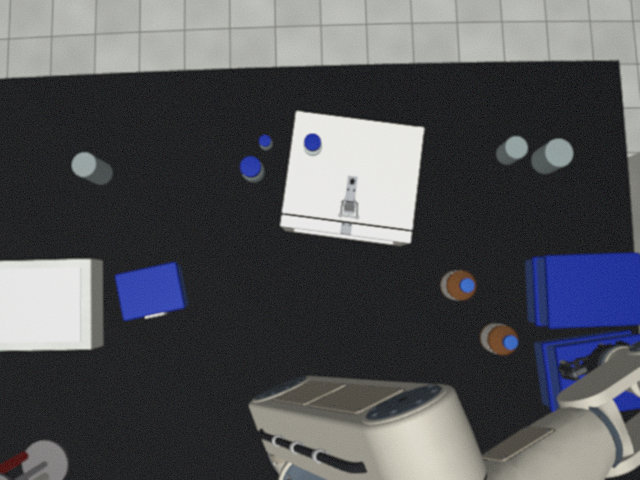

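Scene: the cabinet's roof is at (262,235), with the latch at (290,212). Top: roof corners are (296,111), (424,127), (411,243) and (281,228), seam near row 220, latch (349,200). Jar candidates are (312,143) on the roof and (250,168) and (265,142) on the bench; the one on the roof is meant. Amber bottle candidates are (459,285) and (500,340); the left one, (459,285), is meant. I'll measure and crop next.

```bash
cat > h.py <<'E'
import numpy as np,cv2
def ray(f,px):
    u=cv2.undistortPoints(np.array(px,float).reshape(-1,1,2),f["K"],f["D"]).reshape(-1,2)
    d=np.c_[u[:,0],-u[:,1],-np.ones(len(u))]; T=f["world_from_camera"]
    return T[:3,3],d@T[:3,:3].T
def plane(f,px,z):
    o,d=ray(f,px); return o+d*((z-o[2])/d[:,2])[:,None]
def proj(f,P):
    T=f["world_from_camera"];c=(np.atleast_2d(P)-T[:3,3])@T[:3,:3]
    return cv2.projectPoints(c*[1,-1,-1],np.zeros(3),np.zeros(3),f["K"],f["D"])[0].reshape(-1,2)
def tri(fs,pxs):
    A=np.zeros((3,3));b=np.zeros(3)
    for f,p in zip(fs,pxs):
        o,d=ray(f,[p]);d=d[0]/np.linalg.norm(d[0]);M=np.eye(3)-np.outer(d,d);A+=M;b+=M@o
    return np.linalg.solve(A,b)
E
python3 - <<'E'
from h import *
t=dict(np.load("pics/top0.npz"));s=dict(np.load("pics/scene0.npz"))
g=t["img"].astype(int); m=((g.min(2)>150)&(g.max(2)-g.min(2)<40)).astype(np.uint8); m[:100]=0;m[:,:270]=0;m[250:]=0;m[:,440:]=0
c=max(cv2.findContours(m,0,1)[0],key=cv2.contourArea);q=cv2.approxPolyDP(c,6,True).reshape(-1,2);print(q)
P=plane(t,q,180);print(P.round(1))
a=cv2.resize(t["img"][100:260,270:440],None,fx=3.5,fy=3.5,interpolation=2);b=cv2.resize(s["img"][180:300,190:340],None,fx=4,fy=4,interpolation=2)
cv2.imwrite("pics/c1.png",a[:,:,::-1]);cv2.imwrite("pics/c2.png",b[:,:,::-1])
E
```

```text
[[297 111]
 [282 211]
 [411 229]
 [423 128]]
[[ 796.8   22.   180. ]
 [ 562.7   62.2  180. ]
 [ 512.8 -232.3  180. ]
 [ 748.1 -270.4  180. ]]
```

View pics/c1.png

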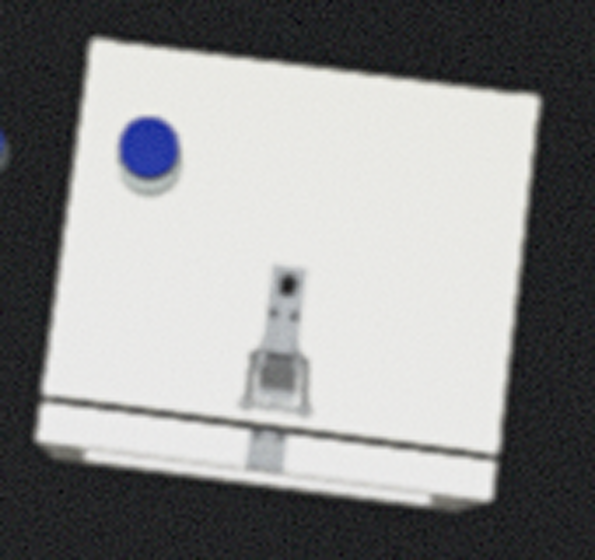

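View pics/c2.png

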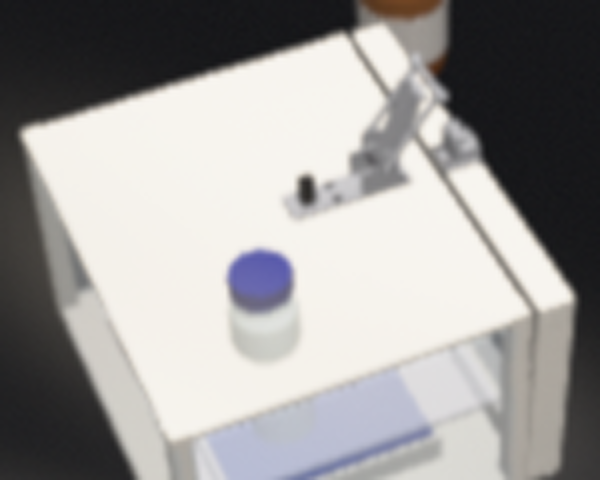

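The crops confirm the jar with the blue lid on the roof, left of the latch at (312,143), and the left amber bottle as the ones meant. The lever leans up toward the door, with the loop bar near (277,408) in the top crop and (430,78) in the scene crop. The keeper is on the door at (266,450) in the top crop.

```bash
cat >> h.py <<'E'
YAW=-0.166; SEAM=np.array([537.8,-85.,180.])
Rc=np.array([[np.cos(YAW),-np.sin(YAW),0],[np.sin(YAW),np.cos(YAW),0],[0,0,1]])
def tocab(P): return (np.asarray(P)-SEAM)@Rc   # z above roof
def toworld(c): return SEAM+np.asarray(c)@Rc.T
def intool(rpy,v):
    from scipy.spatial.transform import Rotation as R
    return R.from_euler('xyz',rpy).inv().apply(v)
E
python3 - <<'E'
from h import *
t=dict(np.load("pics/top0.npz"));s=dict(np.load("pics/scene0.npz"))
for a,b in(((340,216.2),(294.5,195.5)),((358,217.4),(300.75,203.75))):
    X=tri([t,s],[a,b]);print(X.round(1),tocab(X).round(1),proj(t,X)-a,proj(s,X)-b)
for a,b in(((355,179),(265.5,231)),):
    X=tri([t,s],[a,b]);print('bumper?',tocab(X).round(1))
print(tocab(plane(t,[(345.5,228.5)],200)),tocab(plane(t,[(312.6,142)],242)))
from rig import r
q=r.sense();B=toworld([-10,0,170]);print(B,intool(q["tcp_rot"],B-q["eef_pos"]))
E
```

```text
[542.8 -72.4 278.5] [ 2.9 13.2 98.5] [[ 2.40647822 -3.25992841]] [[3.37441835 0.42470721]]
[ 528.9 -101.1  226.3] [ -6.1 -17.4  46.3] [[-3.27957659  4.14641322]] [[-4.35157503 -0.69268135]]
bumper? [94.2 -5.2 -4.3]
[[-21.67390322   0.090316    20.        ]] [[155.15296269  99.13548313  62.        ]]
[527.9374639  -83.34761333 350.        ] [ 465.31968812 -361.74617905 -118.90252996]
```

```bash
python3 -m creep '0 0 0 0 0 -0.06 0;0 0 5 0.05 -0.04 -0.11 0;0 0 10 0.1 -0.08 -0.12 0;0 0 15 0.15 -0.115 -0.12 0;0 0 20 0.2 -0.155 -0.12 0;0 0 25 0.25 -0.195 -0.12 0;0 0 28 0.3 -0.235 -0.12 0;0 0 30 0.35 -0.27 -0.12 0'; python3 -c "
from rig import r;from h import *
q=r.sense();B=toworld([-10,0,170]);print(B,q['tcp_rot'],intool(q['tcp_rot'],B-q['eef_pos']))"
```

```text
clock: 1.1
eef_pos: [441.5, -224.9, 351.2]
tcp_rot: [3.142, -0.0, -0.167]
contact_force: [0.6, -0.4, -0.8]
opening: 1.003
grasp_force: 0.0
[527.9374639  -83.34761333 350.        ] [ 3.14151219e+00 -8.48828084e-05 -1.67428872e-01] [  61.67437007 -153.9686184     1.24001231]
```

```bash
python3 -m creep '0 0 0 0.02 -0.05 0 0;0 0 0 0.04 -0.1 0 0;0 0 0 0.055 -0.14 0 0;0 0 0 0.06 -0.154 0 0;0 0 0 0.06 -0.154 0 0'; python3 - <<'E'
from rig import r;from h import *
for n in("wrist","scene"):
    f=r.grab_frame(n);np.savez(f"pics/{n}1.npz",**f)
    if n=="wrist":cv2.imwrite("pics/w1.png",f["img"][:,:,::-1]);print(f["world_from_camera"].round(2),f["K"][0,0])
E
```

```text
clock: 1.72
eef_pos: [525.5, -84.6, 350.9]
tcp_rot: [3.141, 0.001, -0.164]
contact_force: [-1.1, 0.1, -0.1]
opening: 1.0
grasp_force: 0.0
[[-1.6000e-01  9.5000e-01  2.8000e-01  5.9590e+02]
 [-9.9000e-01 -1.6000e-01 -4.0000e-02 -9.7700e+01]
 [ 0.0000e+00 -2.8000e-01  9.6000e-01  4.9266e+02]
 [ 0.0000e+00  0.0000e+00  0.0000e+00  1.0000e+00]] 355.8279270643483
```

View pics/w1.png

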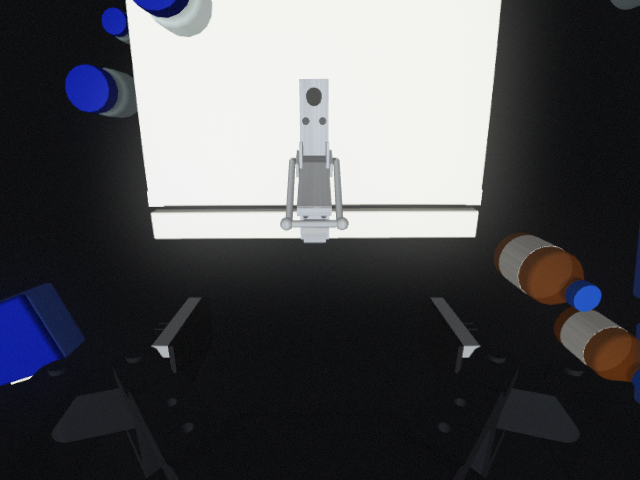

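Wrist view: bar heads at (286,224) and (342,224), seam corners at (149,207) and (481,207), and pivot cheeks near (300,152) and (329,152). The keeper shows at (314,235), and the lever plate is between the loop wires.

```bash
python3 - <<'E'
from h import *
w=dict(np.load("pics/wrist1.npz"));s=dict(np.load("pics/scene1.npz"))
Z=w["range_z"]
for u,v in((286,224),(342,224),(300,224),(328,224),(314,212),(314,170),(250,180),(250,224)):
    z=np.median(Z[v-1:v+2,u-1:u+2]);o,d=ray(w,[(u,v)]);X=o+d[0]*z;print((u,v),z,X.round(1),tocab(X).round(1))
S=plane(w,[(149,207),(481,207)],180);print('seam',S.round(1),tocab(S).round(1),S.mean(0).round(1),np.arctan2(-(S[0]-S[1])[0],(S[0]-S[1])[1]))
print('tip heads tri',proj(s,tri([w,s],[(314,224),(298,200)])), tocab(tri([w,s],[(314,224),(298,200)])))
E
```

```text
(286, 224) 239.1832 [542.4 -69.1 260.2] [ 1.9 16.4 80.2]
(342, 224) 239.32596 [ 536.2 -106.3  260.1] [  1.9 -21.3  80.1]
(300, 224) 241.63142 [540.3 -78.2 257.9] [ 1.3  7.1 77.9]
(328, 224) 241.54832 [537.2 -97.  258. ] [  1.4 -11.9  78. ]
(314, 212) 245.23495 [545.7 -88.7 252.1] [ 8.4 -2.4 72.1]
(314, 170) 283.00958 [569.7 -92.6 205.6] [32.7 -2.2 25.6]
(250, 180) 311.38684 [568.  -35.3 179.2] [21.5 54.  -0.8]
(250, 224) 323.20908 [528.9 -26.7 178.6] [-18.4  56.   -1.4]
seam [[ 559.7   60.   180. ]
 [ 511.  -235.6  180. ]] [[  -2.4  146.6    0. ]
 [  -1.6 -153.     0. ]] [535.3 -87.8 180. ] -0.1633758490345118
tip heads tri [[297.3918325 200.2095651]] [-2.33307943 -2.07282539 69.89129188]
```

```bash
sed -i 's/YAW=-0.166; SEAM=np.array(\[537.8,-85.,180.\])/YAW=-0.164; SEAM=np.array([535.4,-87.7,180.])/' h.py
cat > go.py <<'E'
import sys
from rig import r
from h import *
q=r.sense();c=np.array(list(map(float,sys.argv[1:4])))
print('tcp cab',tocab(q["eef_pos"]).round(1),'rpy',q["tcp_rot"].round(3),'F cab',(q["contact_force"]@Rc).round(1),'open',round(q["opening"],3),'shift tool mm',intool(q["tcp_rot"],toworld(c)-q["eef_pos"]).round(1))
E
python3 go.py 3.5 0 63
```

```text
tcp cab [-10.6   0.2 171.1] rpy [ 3.141e+00  1.000e-03 -1.660e-01] F cab [-0.6  0.1  0.1] open 0.999 shift tool mm [1.410e+01 1.000e-01 1.081e+02]
```

```bash
python3 -m creep '0 0 0 0.014 0 0.02 0;0 0 0 0.014 0 0.05 0;0 0 0 0.014 0 0.08 0;0 0 0 0.014 0 0.1 0;0 0 0 0.014 0 0.108 0;0 0 0 0.014 0 0.108 0' 20; python3 go.py 3.5 0 63; python3 - <<'E'
from rig import r;from h import *
f=r.grab_frame("wrist");np.savez("pics/wrist2.npz",**f);cv2.imwrite("pics/w2.png",f["img"][:,:,::-1])
E
```

```text
clock: 2.58
eef_pos: [539.2, -87.7, 242.5]
tcp_rot: [3.142, 0.001, -0.167]
contact_force: [-0.2, 0.5, -0.5]
opening: 0.999
grasp_force: 0.0
tcp cab [ 3.8  0.7 62.5] rpy [ 3.142e+00  1.000e-03 -1.670e-01] F cab [-0.3  0.5 -0.5] open 0.999 shift tool mm [-0.3  0.7 -0.5]
```

View pics/w2.png

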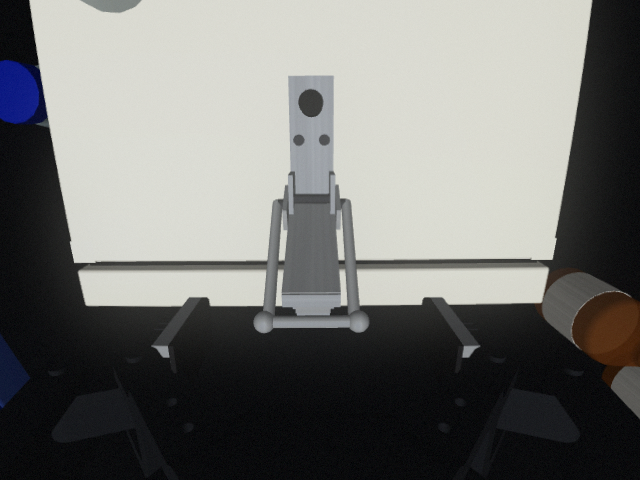

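The bar heads are at (264,322) and (358,322), between the open finger pads at (180,325) and (450,325).

```bash
python3 - <<'E'
from h import *
w=dict(np.load("pics/wrist2.npz"));Z=w["range_z"]
for u,v in((264,322),(358,322),(290,322),(330,322),(312,300),(312,285),(205,299),(428,299),(158,347),(474,347)):
    z=np.median(Z[v-1:v+2,u-1:u+2]);o,d=ray(w,[(u,v)]);X=o+d[0]*z;print((u,v),z,tocab(X).round(1))
S=plane(w,[(73,262),(556,262)],180);print('seam',tocab(S).round(1))
E
```

```text
(264, 322) 138.8414 [ 5.2 19.1 80.1]
(358, 322) 139.05025 [  5.1 -17.7  79.9]
(290, 322) 140.97585 [ 4.2  9.1 78.2]
(330, 322) 140.92801 [ 4.2 -6.8 78.2]
(312, 300) 144.19093 [11.1  0.4 72.8]
(312, 285) 146.17726 [16.2  0.4 69.3]
(205, 299) 136.20154 [15.  41.5 80. ]
(428, 299) 135.06071 [ 15.4 -44.   81.1]
(158, 347) 105.21741 [ 14.8  46.3 112.3]
(474, 347) 105.34359 [ 14.6 -48.7 112.3]
seam [[   0.9  150.4    0. ]
 [   0.4 -151.6    0. ]]
```

```bash
python3 -m creep '0 0 0 0 0 0 60;0 0 0 0 0 0 100;0 0 0 0 0 0 130;0 0 0 0 0 0 130;0 0 0 0 0 0 130;0 0 0 0 0 0 130' 20; python3 go.py 3.5 0 63
```

```text
clock: 3.38
eef_pos: [539.1, -86.8, 243.5]
tcp_rot: [-3.141, 0.001, -0.166]
contact_force: [-2.7, 4.3, 6.4]
opening: 0.523
grasp_force: 20.1
tcp cab [ 3.5  1.5 63.5] rpy [-3.141e+00  1.000e-03 -1.660e-01] F cab [-3.4  3.8  6.4] open 0.523 shift tool mm [0.  1.5 0.5]
```

```bash
python3 - <<'E'
import numpy as np
def bar(l,e): a=l-.245; return np.array([8*np.cos(a)-64*np.cos(e),8*np.sin(a)+64*np.sin(e)])
b0=np.array([-39,58.3]);print(bar(1.96,np.radians(52)))
for t in np.linspace(.125,1,8):
    l=1.96+t*.7;e=np.radians(52-t*37);b=bar(l,e);d=b-b0;print(b.round(1),'tool x,z',d[0].round(1),(-d[1]).round(1))
E
```

```text
[-40.55196973  58.34965347]
[-45.2  54.9] tool x,z -6.2 3.4
[-49.5  51. ] tool x,z -10.5 7.3
[-53.5  46.9] tool x,z -14.5 11.4
[-57.2  42.4] tool x,z -18.2 15.9
[-60.4  37.6] tool x,z -21.4 20.7
[-63.3  32.6] tool x,z -24.3 25.7
[-65.8  27.3] tool x,z -26.8 31.0
[-67.8  21.9] tool x,z -28.8 36.4
```

```bash
python3 -m creep '0 0 0 -0.0025 -0.0005 0.0015 130;0 0 0 -0.005 -0.0005 0.0035 130;0 0 0 -0.0075 -0.0005 0.0055 130;0 0 0 -0.0095 -0.0005 0.0073 130;0 0 0 -0.012 -0.0005 0.0093 130;0 0 0 -0.0145 -0.0005 0.0114 130'; python3 go.py 3.5 0 63
```

```text
clock: 4.12
eef_pos: [525.4, -84.2, 231.7]
tcp_rot: [-3.141, -0.001, -0.166]
contact_force: [1.6, 3.2, 0.5]
opening: 0.523
grasp_force: 20.9
tcp cab [-10.5   1.9  51.7] rpy [-3.141e+00 -1.000e-03 -1.660e-01] F cab [1.  3.4 0.5] open 0.523 shift tool mm [ 14.    1.8 -11.2]
```

```bash
python3 -m creep '0 0 0 -0.002 -0.0005 0.002 130;0 0 0 -0.004 -0.0005 0.004 130;0 0 0 -0.0056 -0.0005 0.0064 130;0 0 0 -0.0072 -0.0005 0.0088 130;0 0 0 -0.0087 -0.0005 0.0113 130;0 0 0 -0.0101 -0.0005 0.0138 130;0 0 0 -0.0114 -0.0005 0.0165 130;0 0 0 -0.0126 -0.0005 0.019 130'; python3 go.py 3.5 0 63;  python3 - <<'E'
from rig import r;from h import *
f=r.grab_frame("wrist");np.savez("pics/wrist3.npz",**f);cv2.imwrite("pics/w3.png",f["img"][:,:,::-1])
E
```

```text
clock: 5.12
eef_pos: [512.7, -81.7, 212.7]
tcp_rot: [3.142, 0.0, -0.166]
contact_force: [0.4, 0.9, 1.7]
opening: 0.52
grasp_force: 20.9
tcp cab [-23.3   2.2  32.7] rpy [ 3.142  0.    -0.166] F cab [0.3 0.9 1.7] open 0.52 shift tool mm [ 26.8   2.2 -30.3]
```

View pics/w3.png

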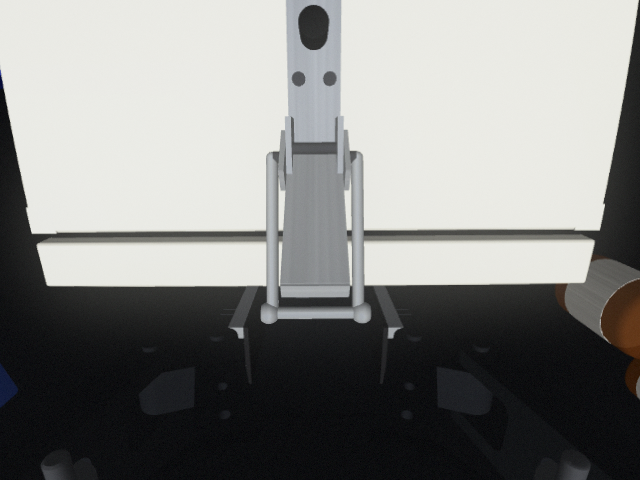

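The bar heads are at (269,313) and (362,313) between the pads, the lever's end is at (316,290), and the seam is on row 232. The keeper is hidden under the lever.

```bash
python3 - <<'E'
from h import *
w=dict(np.load("pics/wrist3.npz"));Z=w["range_z"]
for u,v in((295,313),(335,313),(316,284),(316,293),(316,160),(200,200),(450,200),(200,260),(450,260)):
    z=np.median(Z[v-1:v+2,u-1:u+2]);o,d=ray(w,[(u,v)]);X=o+d[0]*z;print((u,v),round(z,1),tocab(X).round(1))
S=plane(w,[(28,232),(604,232),(45,285),(590,285)],179);print('seam',tocab(S).round(1))
E
```

```text
(295, 313) 143.0 [-20.5   8.8  45.5]
(335, 313) 143.0 [-20.5  -7.3  45.5]
(316, 284) 122.2 [-0.9  0.3 61.5]
(316, 293) 124.1 [-4.7  0.3 60.6]
(316, 160) 154.8 [37.9  0.2 16.3]
(200, 200) 177.1 [17.4 58.3 -1. ]
(450, 200) 176.5 [ 17.4 -66.8  -0.3]
(200, 260) 186.1 [-14.5  61.2  -1.1]
(450, 260) 186.0 [-14.6 -70.4  -0.9]
seam [[   1.   152.5   -1. ]
 [   0.7 -152.4   -1. ]
 [ -29.3  149.7   -1. ]
 [ -29.6 -151.4   -1. ]]
```

```bash
python3 -m creep '0 0 0 -0.0015 0 0.002 130;0 0 0 -0.0025 0 0.004 130;0 0 0 -0.003 0 0.006 130;0 0 0 -0.0035 0 0.008 130;0 0 0 -0.004 0 0.010 130;0 0 0 -0.0045 0 0.012 130;0 0 0 -0.0045 0 0.012 130'; python3 go.py 3.5 0 63;python3 -m creep '0 0 0 -0.001 0 0 130;0 0 0 -0.001 0 0 130'; python3 go.py 3.5 0 63
```

```text
clock: 6.05
eef_pos: [508.2, -80.9, 200.6]
tcp_rot: [3.142, 0.001, -0.166]
contact_force: [-0.7, 1.0, 0.7]
opening: 0.522
grasp_force: 21.0
tcp cab [-28.    2.3  20.6] rpy [ 3.142e+00  1.000e-03 -1.660e-01] F cab [-0.9  0.9  0.7] open 0.522 shift tool mm [ 31.5   2.2 -42.4]
clock: 6.3
eef_pos: [508.1, -80.9, 201.2]
tcp_rot: [3.142, -0.002, -0.166]
contact_force: [2.9, -0.7, 0.1]
opening: 0.519
grasp_force: 21.0
tcp cab [-28.    2.3  21.2] rpy [ 3.142e+00 -2.000e-03 -1.660e-01] F cab [ 2.9 -0.2  0.1] open 0.519 shift tool mm [ 31.6   2.2 -41.7]
```

```bash
python3 -m creep '0 0 0 -0.001 0 0 130;0 0 0 -0.0015 0 0 130;0 0 0 -0.0015 0 0 130'; python3 go.py 3.5 0 63; python3 go.py 3.5 0 63; python3 - <<'E'
from rig import r;from h import *
w=r.grab_frame("wrist");np.savez("pics/wrist4.npz",**w);cv2.imwrite("pics/w4.png",w["img"][120:420,170:470,::-1])
E
```

```text
clock: 6.68
eef_pos: [506.5, -80.6, 201.1]
tcp_rot: [3.142, -0.001, -0.166]
contact_force: [4.4, 0.2, -1.1]
opening: 0.525
grasp_force: 21.0
tcp cab [-29.6   2.3  21.1] rpy [ 3.142e+00 -1.000e-03 -1.660e-01] F cab [ 4.4  0.9 -1.1] open 0.525 shift tool mm [ 33.2   2.2 -41.8]
tcp cab [-29.6   2.3  21.1] rpy [ 3.142e+00 -1.000e-03 -1.660e-01] F cab [ 4.4  0.9 -1.1] open 0.525 shift tool mm [ 33.2   2.2 -41.8]
```

View pics/w4.png

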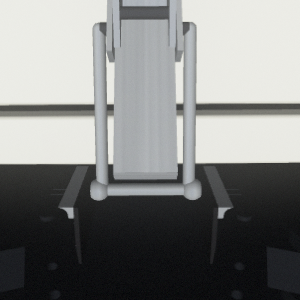

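The crop shows the bar at (145,189), that is (315,309) in the full image, just in front of the lever's end at (146,178), still between the pads.

```bash
python3 - <<'E'
from h import *
w=dict(np.load("pics/wrist4.npz"));Z=w["range_z"]
for u,v in((290,309),(340,309),(315,309),(315,285),(315,295),(315,250),(315,170)):
    z=np.median(Z[v-1:v+2,u-1:u+2]);o,d=ray(w,[(u,v)]);X=o+d[0]*z;print((u,v),round(z,1),(tocab(X)-[42.8,0,17.1]).round(1))
E
```

```text
(290, 309) 142.4 [-67.8  10.8  17. ]
(340, 309) 141.9 [-67.5  -9.2  17.5]
(315, 309) 141.8 [-67.5   0.7  17.6]
(315, 285) 132.3 [-54.4   0.7  23.7]
(315, 295) 132.8 [-58.2   0.7  24.2]
(315, 250) 134.4 [-42.6   0.7  18. ]
(315, 170) 141.3 [-14.1   0.7   2.6]
```

```bash
python3 -m creep '0 0 0 -0.0005 0 0.0015 130;0 0 0 -0.0005 0 0.003 130;0 0 0 -0.0005 0 0.0045 130;0 0 0 -0.0005 0 0.006 130;0 0 0 -0.0005 0 0.007 130;0 0 0 -0.0005 0 0.007 130'; python3 go.py -29.6 0 4
```

```text
clock: 7.48
eef_pos: [504.6, -80.3, 193.5]
tcp_rot: [-3.142, 0.002, -0.166]
contact_force: [-0.2, 0.6, 0.0]
opening: 0.519
grasp_force: 21.0
tcp cab [-31.6   2.3  13.5] rpy [-3.142e+00  2.000e-03 -1.660e-01] F cab [-0.3  0.6  0. ] open 0.519 shift tool mm [2.1 2.3 9.5]
```

```bash
python3 -m creep '0 0 0 0 0 0.0015 130;0 0 0 0 0 0.003 130;0 0 0 0 0 0.004 130;0 0 0 0 0 0.004 130'; python3 go.py -29.6 0 4
```

```text
clock: 7.98
eef_pos: [504.9, -80.3, 189.6]
tcp_rot: [-3.141, 0.001, -0.166]
contact_force: [-4.0, 1.1, 0.2]
opening: 0.518
grasp_force: 21.1
tcp cab [-31.3   2.3   9.6] rpy [-3.141e+00  1.000e-03 -1.660e-01] F cab [-4.1  0.5  0.2] open 0.518 shift tool mm [1.7 2.3 5.6]
```

```bash
python3 -m creep '0 0 0 0 0 0.0005 130'; python3 go.py -29.6 0 4;python3 -m creep '0 0 0 0 0 0.0005 130'; python3 go.py -29.6 0 4; python3 - <<'E'
from rig import r;from h import *
w=r.grab_frame("wrist");np.savez("pics/wrist5.npz",**w);cv2.imwrite("pics/w5.png",w["img"][120:420,170:470,::-1])
g=w["img"].astype(int).sum(2);Z=w["range_z"]
for u in(285,290,315,340,345):
    print(u,[(v,round(float(Z[v,u]),0)) for v in range(280,325,3)])
E
```

```text
clock: 8.1
eef_pos: [505.2, -80.5, 189.3]
tcp_rot: [3.141, 0.001, -0.166]
contact_force: [-3.5, 0.2, 1.1]
opening: 0.522
grasp_force: 21.1
tcp cab [-31.    2.1   9.3] rpy [ 3.141e+00  1.000e-03 -1.660e-01] F cab [-3.5 -0.4  1.1] open 0.522 shift tool mm [1.4 2.1 5.3]
clock: 8.22
eef_pos: [505.2, -80.6, 188.8]
tcp_rot: [3.141, 0.0, -0.166]
contact_force: [-4.9, 0.3, 0.3]
opening: 0.515
grasp_force: 21.1
tcp cab [-31.    2.1   8.8] rpy [ 3.141  0.    -0.166] F cab [-4.9 -0.5  0.3] open 0.515 shift tool mm [1.4 2.1 4.8]
285 [(280, 127.0), (283, 126.0), (286, 126.0), (289, 127.0), (292, 125.0), (295, 125.0), (298, 125.0), (301, 125.0), (304, 126.0), (307, 130.0), (310, 142.0), (313, 142.0), (316, 369.0), (319, 370.0), (322, 371.0)]
290 [(280, 126.0), (283, 126.0), (286, 127.0), (289, 125.0), (292, 126.0), (295, 126.0), (298, 126.0), (301, 125.0), (304, 127.0), (307, 130.0), (310, 142.0), (313, 142.0), (316, 369.0), (319, 370.0), (322, 370.0)]
315 [(280, 126.0), (283, 127.0), (286, 126.0), (289, 126.0), (292, 125.0), (295, 126.0), (298, 126.0), (301, 126.0), (304, 125.0), (307, 130.0), (310, 142.0), (313, 142.0), (316, 369.0), (319, 368.0), (322, 371.0)]
340 [(280, 127.0), (283, 127.0), (286, 125.0), (289, 125.0), (292, 126.0), (295, 127.0), (298, 126.0), (301, 126.0), (304, 125.0), (307, 130.0), (310, 141.0), (313, 142.0), (316, 368.0), (319, 369.0), (322, 370.0)]
345 [(280, 126.0), (283, 127.0), (286, 125.0), (289, 125.0), (292, 125.0), (295, 126.0), (298, 125.0), (301, 126.0), (304, 125.0), (307, 131.0), (310, 141.0), (313, 141.0), (316, 369.0), (319, 370.0), (322, 371.0)]
```

```bash
cat > m.py <<'E'
import sys
from h import *
w=dict(np.load(sys.argv[1]));Z=w["range_z"]
for a in sys.argv[2:]:
    u,v=map(int,a.split(','));z=np.median(Z[v-1:v+2,u-3:u+4]);o,d=ray(w,[(u,v)]);X=o+d[0]*z;print((u,v),round(float(z),1),(tocab(X)-[42.8,0,17.1]).round(1))
E
python3 m.py pics/wrist5.npz 290,312 340,312 315,312 315,300 315,280 315,250 315,220 315,190 200,170 450,170 200,250 450,250; python3 - <<'E'
from h import *
w=dict(np.load("pics/wrist5.npz"));g=w["img"].sum(2);c=200
print([(v,int(g[v,c])) for v in range(195,300,2)])
E
```

```text
(290, 312) 141.8 [-69.9  10.6   5.5]
(340, 312) 141.8 [-70.   -9.4   5.5]
(315, 312) 141.3 [-69.7   0.6   6. ]
(315, 300) 125.5 [-58.1   0.6  19. ]
(315, 280) 126.2 [-51.5   0.6  16.4]
(315, 250) 127.4 [-41.7   0.6  12.3]
(315, 220) 128.4 [-31.6   0.6   8.3]
(315, 190) 129.7 [-21.4   0.6   3.9]
(200, 170) 148.9 [-16.   49.  -17.6]
(450, 170) 148.9 [-16.  -56.5 -17.5]
(200, 250) 159.4 [-51.6  52.4 -18.2]
(450, 250) 159.9 [-51.8 -60.5 -18.5]
[(195, 687), (197, 687), (199, 689), (201, 686), (203, 689), (205, 688), (207, 685), (209, 688), (211, 688), (213, 688), (215, 691), (217, 689), (219, 688), (221, 687), (223, 683), (225, 686), (227, 625), (229, 241), (231, 220), (233, 214), (235, 326), (237, 353), (239, 350), (241, 521), (243, 628), (245, 679), (247, 682), (249, 688), (251, 684), (253, 682), (255, 679), (257, 680), (259, 680), (261, 684), (263, 678), (265, 680), (267, 679), (269, 680), (271, 680), (273, 679), (275, 679), (277, 679), (279, 676), (281, 677), (283, 681), (285, 676), (287, 679), (289, 679), (291, 600), (293, 167), (295, 158), (297, 153), (299, 152)]
```

```bash
python3 -m creep '0 0 0 0.001 0 0.0015 130;0 0 0 0.001 0 0.003 130;0 0 0 0.001 0 0.004 130;0 0 0 0.001 0 0.005 130;0 0 0 0.001 0 0.005 130'; python3 go.py -29.6 0 4; python3 - <<'E'
from rig import r;from h import *
w=r.grab_frame("wrist");np.savez("pics/wrist6.npz",**w)
Z=w["range_z"];print([(v,round(float(Z[v,315]),0)) for v in range(290,325,2)])
E
python3 m.py pics/wrist6.npz 290,312 315,312 315,314 315,280 315,220
```

```text
clock: 8.9
eef_pos: [507.3, -80.7, 184.2]
tcp_rot: [-3.141, -0.002, -0.166]
contact_force: [2.5, 1.1, 1.8]
opening: 0.516
grasp_force: 21.1
tcp cab [-28.9   2.4   4.2] rpy [-3.141e+00 -2.000e-03 -1.660e-01] F cab [2.3 1.5 1.8] open 0.516 shift tool mm [-0.7  2.4  0.2]
[(290, 123.0), (292, 122.0), (294, 122.0), (296, 123.0), (298, 121.0), (300, 122.0), (302, 123.0), (304, 121.0), (306, 123.0), (308, 122.0), (310, 122.0), (312, 121.0), (314, 122.0), (316, 123.0), (318, 126.0), (320, 364.0), (322, 365.0), (324, 365.0)]
(290, 312) 121.6 [-58.3   9.4  19.1]
(315, 312) 121.6 [-58.3   0.8  19.1]
(315, 314) 122.0 [-59.1   0.8  19. ]
(315, 280) 122.7 [-48.1   0.8  15.1]
(315, 220) 125.1 [-28.8   0.8   7. ]
```

```bash
python3 - <<'E'
from h import *
w=dict(np.load("pics/wrist6.npz"));Z=w["range_z"]
for v in range(296,326,3): print(v,[int(Z[v,u]) for u in range(256,380,4)])
E
python3 m.py pics/wrist6.npz 270,308 362,308
```

```text
296 [138, 142, 153, 139, 138, 139, 161, 122, 121, 121, 121, 123, 121, 122, 122, 122, 122, 122, 122, 122, 122, 122, 121, 121, 160, 139, 138, 139, 150, 139, 137]
299 [135, 141, 153, 139, 140, 140, 161, 121, 121, 122, 123, 122, 121, 121, 121, 121, 123, 120, 122, 121, 121, 122, 121, 122, 161, 139, 139, 139, 150, 140, 135]
302 [133, 141, 153, 140, 140, 140, 358, 122, 122, 120, 122, 123, 122, 121, 121, 122, 121, 122, 123, 121, 122, 121, 121, 121, 357, 140, 140, 141, 149, 139, 133]
305 [132, 141, 143, 141, 139, 142, 360, 122, 122, 122, 122, 121, 121, 120, 121, 121, 121, 121, 122, 121, 121, 121, 121, 120, 359, 140, 139, 141, 142, 138, 130]
308 [132, 142, 141, 142, 141, 142, 143, 120, 122, 121, 122, 122, 120, 121, 121, 122, 120, 121, 121, 120, 121, 122, 121, 121, 143, 141, 141, 141, 142, 138, 130]
311 [132, 142, 139, 140, 140, 141, 143, 121, 121, 122, 121, 121, 122, 121, 122, 121, 122, 123, 121, 121, 120, 121, 120, 120, 142, 140, 140, 139, 140, 140, 130]
314 [133, 142, 140, 140, 140, 141, 142, 121, 121, 122, 122, 122, 121, 122, 121, 122, 121, 122, 121, 122, 122, 122, 122, 122, 141, 141, 140, 140, 139, 138, 131]
317 [132, 141, 139, 139, 140, 141, 142, 124, 123, 123, 123, 124, 124, 124, 123, 123, 124, 123, 124, 124, 123, 124, 124, 124, 143, 140, 139, 140, 141, 140, 129]
320 [132, 141, 141, 140, 140, 142, 365, 364, 365, 364, 363, 364, 365, 365, 364, 364, 364, 364, 363, 364, 364, 363, 363, 364, 364, 141, 140, 140, 141, 139, 130]
323 [132, 141, 142, 141, 142, 365, 366, 365, 365, 365, 365, 364, 365, 364, 366, 365, 365, 365, 364, 365, 364, 365, 365, 365, 364, 365, 142, 141, 149, 138, 130]
(270, 308) 141.5 [-66.2  18.8   0.8]
(362, 308) 141.0 [-66.  -17.9   1.2]
```

```bash
python3 - <<'E'
from h import *
w=dict(np.load("pics/wrist6.npz"))
for u in(270,361):
    o,d=ray(w,[(u,313.5)]);print((tocab(o+d[0]*143.8)-[42.8,0,17.1]).round(1))
E
```

```text
[-69.4  19.1  -0.7]
[-69.4 -17.8  -0.7]
```

```bash
python3 -m creep '0 0 0 0 0 0.0007 130;0 0 0 0 0 0.0012 130;0 0 0 0 0 0.0012 130'; python3 go.py -29.6 0 4;python3 -m creep '0 0 0 0 0 0.0005 130;0 0 0 0 0 0.0005 130'; python3 go.py -29.6 0 4
```

```text
clock: 9.32
eef_pos: [507.3, -80.7, 183.0]
tcp_rot: [-3.142, -0.002, -0.166]
contact_force: [4.8, -0.1, 2.1]
opening: 0.515
grasp_force: 21.1
tcp cab [-28.8   2.3   3. ] rpy [-3.142e+00 -2.000e-03 -1.660e-01] F cab [4.8 0.7 2.1] open 0.515 shift tool mm [-0.8  2.3 -1. ]
clock: 9.57
eef_pos: [506.8, -80.6, 182.3]
tcp_rot: [-3.141, -0.001, -0.166]
contact_force: [5.4, 0.7, 1.5]
opening: 0.518
grasp_force: 21.1
tcp cab [-29.4   2.3   2.3] rpy [-3.141e+00 -1.000e-03 -1.660e-01] F cab [5.2 1.5 1.5] open 0.518 shift tool mm [-0.2  2.3 -1.7]
```

```bash
python3 -m creep '0 0 0 0.001 0 0 130;0 0 0 0.002 0 0 130;0 0 0 0.003 0 0 130;0 0 0 0.004 0 0 130;0 0 0 0.004 0 0 130'; python3 go.py -29.6 0 4
```

```text
clock: 10.2
eef_pos: [508.2, -80.9, 181.3]
tcp_rot: [3.142, 0.005, -0.166]
contact_force: [-4.8, 2.7, 0.1]
opening: 0.52
grasp_force: 21.2
tcp cab [-27.9   2.3   1.3] rpy [ 3.142  0.005 -0.166] F cab [-5.2  1.9  0.1] open 0.52 shift tool mm [-1.7  2.3 -2.7]
```

```bash
python3 -m creep '0 0 0 0.001 0 0 130;0 0 0 0.002 0 0 130;0 0 0 0.002 0 0 130'; python3 go.py -29.6 0 4; python3 - <<'E'
from rig import r;from h import *
w=r.grab_frame("wrist");np.savez("pics/wrist7.npz",**w)
cv2.imwrite("pics/w7.png",w["img"][:,:,::-1]);Z=w["range_z"]
for v in range(290,326,3): print(v,[int(Z[v,u]) for u in range(256,280,2)],[int(Z[v,u]) for u in range(350,374,2)])
E
```

```text
clock: 10.58
eef_pos: [508.7, -81.0, 181.0]
tcp_rot: [3.142, 0.008, -0.166]
contact_force: [-11.2, 3.4, 5.9]
opening: 0.519
grasp_force: 21.4
tcp cab [-27.5   2.3   1. ] rpy [ 3.142  0.008 -0.166] F cab [-11.6   1.5   5.9] open 0.519 shift tool mm [-2.2  2.3 -2.9]
290 [143, 143, 143, 147, 137, 135, 136, 135, 136, 137, 137, 157] [117, 157, 137, 136, 134, 136, 135, 136, 136, 149, 145, 142]
293 [139, 141, 143, 146, 139, 137, 134, 137, 137, 137, 138, 156] [116, 156, 137, 137, 137, 135, 135, 136, 137, 152, 144, 140]
296 [138, 139, 143, 146, 153, 138, 135, 136, 137, 136, 138, 157] [116, 157, 138, 137, 136, 137, 137, 137, 138, 151, 144, 140]
299 [135, 136, 141, 147, 152, 137, 138, 137, 137, 136, 139, 158] [116, 158, 138, 138, 137, 137, 137, 137, 157, 151, 145, 139]
302 [132, 135, 141, 148, 152, 138, 138, 137, 137, 139, 139, 158] [116, 159, 139, 138, 137, 139, 138, 138, 159, 150, 144, 140]
305 [132, 136, 142, 147, 154, 138, 139, 139, 138, 138, 139, 159] [116, 357, 140, 139, 139, 139, 139, 139, 357, 150, 144, 139]
308 [133, 136, 142, 143, 141, 140, 139, 140, 139, 139, 140, 358] [115, 358, 140, 139, 140, 139, 139, 139, 142, 142, 143, 139]
311 [132, 135, 142, 140, 141, 141, 139, 139, 140, 140, 141, 142] [116, 143, 141, 140, 139, 139, 140, 140, 140, 140, 141, 140]
314 [133, 137, 141, 139, 140, 138, 140, 140, 140, 141, 141, 142] [114, 141, 141, 140, 139, 139, 139, 140, 141, 139, 140, 140]
317 [132, 136, 140, 140, 139, 139, 140, 140, 140, 140, 141, 143] [115, 141, 140, 140, 138, 139, 138, 138, 140, 139, 140, 139]
320 [132, 136, 140, 139, 139, 139, 139, 140, 140, 141, 139, 141] [116, 142, 141, 141, 138, 140, 139, 138, 139, 140, 140, 139]
323 [132, 136, 141, 140, 139, 140, 139, 139, 140, 140, 140, 362] [115, 115, 143, 141, 140, 140, 138, 139, 139, 139, 140, 139]
```

```bash
python3 - <<'E'
from h import *
w=dict(np.load("pics/wrist7.npz"));Z=w["range_z"]
for u in(269,361):
    o,d=ray(w,[(u,316)]);print((tocab(o+d[0]*143.2)-[42.8,0,17.1]).round(1))
print([(v,int(Z[v,315])) for v in range(300,340,2)])
E
python3 m.py pics/wrist7.npz 315,300 315,280 315,250 315,220 315,190
```

```text
[-68.6  19.3  -3.1]
[-68.6 -17.8  -3. ]
[(300, 116), (302, 115), (304, 115), (306, 116), (308, 115), (310, 115), (312, 115), (314, 116), (316, 116), (318, 115), (320, 115), (322, 116), (324, 114), (326, 116), (328, 114), (330, 120), (332, 365), (334, 365), (336, 367), (338, 369)]
(315, 300) 116.2 [-50.1   0.7  19.6]
(315, 280) 117.6 [-44.4   0.7  16.4]
(315, 250) 119.1 [-35.4   0.7  12.1]
(315, 220) 120.5 [-26.1   0.7   7.9]
(315, 190) 122.2 [-16.6   0.7   3.3]
```

View pics/w7.png

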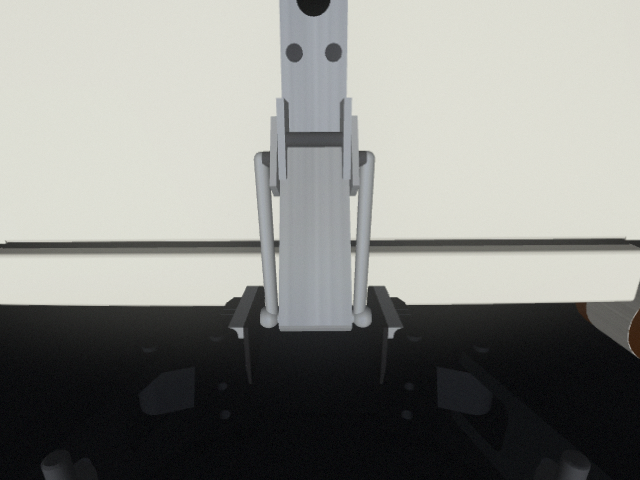

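The bar heads are at (269,316) and (362,316), and the lever hides the middle of the bar. The lever has eased off its stop, so the resistance looks like lever friction. I'll keep pressing back gently and watch the forces.

```bash
python3 -m creep '0 0 0 0.001 0 0 130;0 0 0 0.002 0 0 130;0 0 0 0.002 0 0 130' 30; python3 go.py -29.6 0 4; python3 -m creep '0 0 0 0.001 0 0 130;0 0 0 0.002 0 0 130;0 0 0 0.002 0 0 130'; python3 go.py -29.6 0 4
```

```text
clock: 11.0
eef_pos: [511.3, -81.4, 181.3]
tcp_rot: [-3.142, 0.006, -0.166]
contact_force: [-8.4, 2.3, 4.3]
opening: 0.514
grasp_force: 29.8
tcp cab [-24.8   2.3   1.3] rpy [-3.142  0.006 -0.166] F cab [-8.6  0.9  4.3] open 0.514 shift tool mm [-4.8  2.3 -2.7]
clock: 11.38
eef_pos: [514.1, -81.8, 181.5]
tcp_rot: [-3.142, 0.005, -0.166]
contact_force: [-6.3, 3.2, 3.6]
opening: 0.511
grasp_force: 30.0
tcp cab [-21.9   2.3   1.5] rpy [-3.142  0.005 -0.166] F cab [-6.7  2.1  3.6] open 0.511 shift tool mm [-7.7  2.3 -2.5]
```

```bash
python3 -m creep '0 0 0 0.0008 0 0 130;0 0 0 0.0008 0 0 130'; python3 go.py -29.6 0 4; python3 - <<'E'
from rig import r;from h import *
w=r.grab_frame("wrist");np.savez("pics/wrist8.npz",**w);Z=w["range_z"]
for v in range(290,335,3): print(v,[int(Z[v,u]) for u in range(252,280,2)],[int(Z[v,u]) for u in range(350,378,2)])
for u in(269,361):
  for v in (313,316,319):
    o,d=ray(w,[(u,v)]);print(v,(tocab(o+d[0]*143.)-[42.8,0,17.1]).round(1))
E
python3 m.py pics/wrist8.npz 315,300 315,280 315,250 315,220 315,190
```

```text
clock: 11.62
eef_pos: [515.1, -82.0, 181.5]
tcp_rot: [-3.142, 0.004, -0.166]
contact_force: [-5.4, 2.4, 3.4]
opening: 0.509
grasp_force: 30.1
tcp cab [-20.9   2.3   1.5] rpy [-3.142  0.004 -0.166] F cab [-5.7  1.5  3.4] open 0.509 shift tool mm [-8.7  2.3 -2.5]
290 [144, 143, 70, 71, 71, 71, 71, 72, 72, 71, 72, 72, 71, 72] [72, 71, 72, 71, 71, 70, 71, 71, 71, 72, 71, 72, 143, 142]
293 [141, 140, 71, 72, 72, 72, 71, 71, 72, 71, 72, 71, 71, 71] [71, 71, 72, 71, 72, 71, 72, 72, 72, 71, 71, 71, 140, 142]
296 [138, 138, 71, 71, 72, 71, 72, 73, 71, 72, 73, 72, 72, 71] [72, 71, 72, 71, 71, 72, 72, 71, 72, 70, 73, 71, 137, 137]
299 [134, 136, 71, 71, 73, 0, 71, 73, 72, 72, 71, 72, 72, 72] [73, 72, 71, 71, 72, 72, 72, 71, 70, 71, 72, 71, 135, 135]
302 [133, 132, 72, 72, 72, 72, 73, 72, 73, 73, 73, 72, 73, 71] [72, 72, 72, 74, 73, 71, 72, 72, 71, 72, 72, 71, 133, 134]
305 [131, 131, 71, 71, 73, 73, 72, 72, 72, 72, 72, 74, 73, 72] [72, 72, 71, 72, 72, 72, 74, 73, 73, 73, 73, 72, 133, 130]
308 [128, 128, 129, 136, 139, 143, 141, 140, 140, 139, 139, 139, 140, 159] [160, 160, 139, 140, 140, 139, 1
[... 828 characters left out ...]
 364, 362, 363] [363, 363, 364, 364, 363, 140, 140, 141, 142, 148, 142, 138, 132, 128]
329 [123, 127, 131, 136, 139, 145, 150, 365, 366, 364, 367, 364, 365, 365] [365, 366, 365, 362, 365, 364, 366, 365, 154, 148, 143, 138, 133, 129]
332 [122, 127, 131, 135, 141, 145, 151, 366, 366, 366, 365, 367, 364, 366] [364, 366, 366, 366, 366, 366, 365, 365, 367, 148, 142, 138, 133, 128]
313 [-60.8  19.3  -2.8]
316 [-62.   19.3  -2.4]
319 [-63.2  19.3  -2.1]
313 [-60.8 -17.8  -2.8]
316 [-62.  -17.8  -2.4]
319 [-63.2 -17.8  -2.1]
(315, 300) 72.2 [-24.    0.7  60.1]
(315, 280) 71.4 [-19.8   0.7  59.7]
(315, 250) 80.1 [-16.7   0.7  49.8]
(315, 220) 92.4 [-13.1   0.7  35.9]
(315, 190) 110.0 [-8.3  0.7 16.1]
```

```bash
python3 -m creep '0 0 0 0.001 0 0 130;0 0 0 0.001 0 0 130'; python3 go.py -29.6 0 4; python3 -m creep '0 0 0 0.001 0 0 130;0 0 0 0.001 0 0 130'; python3 go.py -29.6 0 4
```

```text
clock: 11.92
eef_pos: [516.0, -82.2, 181.5]
tcp_rot: [-3.142, 0.004, -0.166]
contact_force: [-7.4, 2.7, 3.3]
opening: 0.512
grasp_force: 30.1
tcp cab [-20.    2.3   1.5] rpy [-3.142  0.004 -0.166] F cab [-7.7  1.5  3.3] open 0.512 shift tool mm [-9.6  2.3 -2.5]
clock: 12.18
eef_pos: [516.3, -82.2, 181.5]
tcp_rot: [-3.142, 0.006, -0.166]
contact_force: [-8.8, 2.7, 5.8]
opening: 0.514
grasp_force: 30.2
tcp cab [-19.7   2.3   1.5] rpy [-3.142  0.006 -0.166] F cab [-9.1  1.3  5.8] open 0.514 shift tool mm [-9.9  2.3 -2.5]
```

```bash
python3 -m creep '0 0 0 -0.0025 0 0 120;0 0 0 -0.0025 0 0 80;0 0 0 -0.0025 0 0 40;0 0 0 -0.0025 0 0 0;0 0 0 -0.0025 0 0 0' ; python3 go.py -29.6 0 4; python3 - <<'E'
from rig import r;from h import *
w=r.grab_frame("wrist");np.savez("pics/wrist9.npz",**w);cv2.imwrite("pics/w9.png",w["img"][:,:,::-1])
E
```

```text
clock: 12.8
eef_pos: [516.6, -82.3, 182.2]
tcp_rot: [3.142, 0.0, -0.166]
contact_force: [0.2, 0.0, 0.4]
opening: 1.005
grasp_force: 0.0
tcp cab [-19.4   2.2   2.2] rpy [ 3.142  0.    -0.166] F cab [0.2 0.1 0.4] open 1.005 shift tool mm [-10.2   2.2  -1.8]
```

View pics/w9.png

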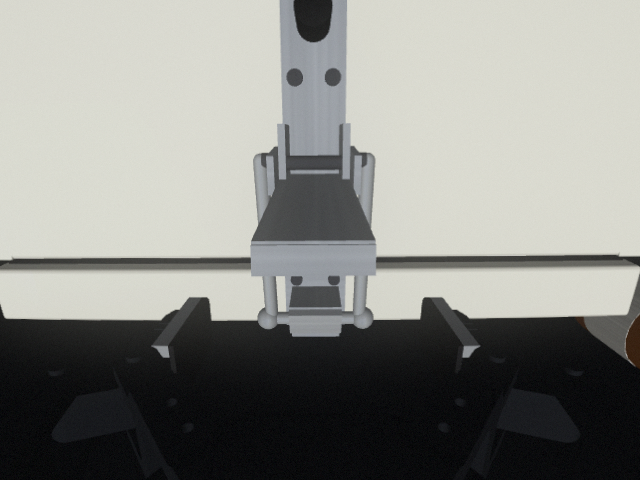

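The bar, heads at (268,318) and (363,318), is now under the keeper's nose, seen at (315,325). The lever stands near upright with its end at (313,258). I'll back out forward, rise, shut the fingers and press the lever.

```bash
python3 -m creep '0 0 0 -0.015 0 0 0;0 0 0 -0.035 0 0 0;0 0 0 -0.055 0 -0.01 0;0 0 0 -0.06 0 -0.03 80;0 0 0 -0.06 0.001 -0.05 255;0 0 0 -0.055 0.0015 -0.063 255;0 0 0 -0.04 0.0015 -0.063 255;0 0 0 -0.03 0.0015 -0.063 255' 30; python3 go.py 11 0.7 66;python3 - <<'E'
from rig import r;from h import *
w=r.grab_frame("wrist");np.savez("pics/wrist10.npz",**w);cv2.imwrite("pics/w10.png",w["img"][:,:,::-1])
E
```

```text
clock: 13.85
eef_pos: [487.6, -79.0, 244.5]
tcp_rot: [-3.142, 0.0, -0.166]
contact_force: [-0.7, -0.9, 0.3]
opening: 0.001
grasp_force: 0.0
tcp cab [-48.5   0.8  64.5] rpy [-3.142  0.    -0.166] F cab [-0.5 -1.   0.3] open 0.001 shift tool mm [59.5  0.  -1.5]
```

View pics/w10.png

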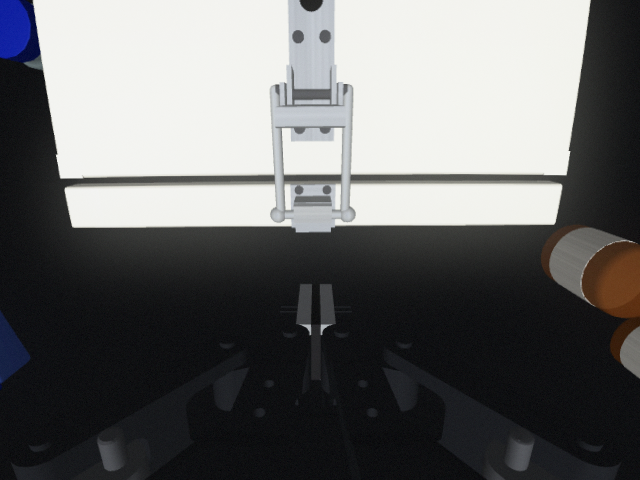

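The bar is hooked under the keeper's nose at (313,213), the lever's end is at (312,116), and the shut fingertips are at (316,288).

```bash
python3 m.py pics/wrist10.npz 312,112 312,120 312,125 305,288 328,288; python3 - <<'E'
import numpy as np
for l in(1.6,1.4,1.2,1.0,.8,.6,.45,.3,.25,.2):
    c,s=np.cos(l),np.sin(l);C=np.array([50*c-7.7*s,50*s+7.7*c]);print(l,'TCP cab',(C+[31.8,17.1]).round(1))
E
```

```text
(312, 112) 119.5 [-12.1   0.2  62.5]
(312, 120) 120.0 [-14.7   0.3  62.7]
(312, 125) 120.2 [-16.3   0.3  63. ]
(305, 288) 145.7 [-79.9   3.4  55. ]
(328, 288) 145.2 [-79.7  -6.   55.4]
1.6 TCP cab [22.6 66.9]
1.4 TCP cab [32.7 67.7]
1.2 TCP cab [42.7 66.5]
1.0 TCP cab [52.3 63.3]
0.8 TCP cab [61.1 58.3]
0.6 TCP cab [68.7 51.7]
0.45 TCP cab [73.5 45.8]
0.3 TCP cab [77.3 39.2]
0.25 TCP cab [78.3 36.9]
0.2 TCP cab [79.3 34.6]
```

```bash
python3 -m creep '0 0 0 0.025 0 -0.001 255;0 0 0 0.045 0 -0.002 255;0 0 0 0.055 0 -0.002 255;0 0 0 0.061 0 -0.002 255;0 0 0 0.066 0 -0.002 255;0 0 0 0.071 0 -0.0024 255;0 0 0 0.076 0 -0.0028 255;0 0 0 0.076 0 -0.0028 255'; python3 go.py 32.7 .7 67.7
```

```text
clock: 14.9
eef_pos: [561.9, -91.4, 248.1]
tcp_rot: [-3.142, -0.0, -0.166]
contact_force: [-0.8, 0.5, 1.4]
opening: -0.001
grasp_force: 0.6
tcp cab [26.8  0.7 68.1] rpy [-3.142 -0.    -0.166] F cab [-0.9  0.3  1.4] open -0.001 shift tool mm [5.9 0.  0.4]
```

```bash
python3 -m creep '0 0 0 0.003 0 0 255;0 0 0 0.006 0 0.0004 255;0 0 0 0.009 0 0.0008 255;0 0 0 0.012 0 0.0012 255;0 0 0 0.016 0 0.0016 255;0 0 0 0.016 0 0.0016 255'; python3 go.py 52.3 .7 63.3; python3 - <<'E'
from rig import r;from h import *
w=r.grab_frame("wrist");np.savez("pics/wrist11.npz",**w);cv2.imwrite("pics/w11.png",w["img"][:,:,::-1])
E
```

```text
clock: 15.65
eef_pos: [577.7, -94.0, 246.2]
tcp_rot: [-3.142, 0.0, -0.166]
contact_force: [-2.4, 0.5, 0.8]
opening: -0.001
grasp_force: 1.1
tcp cab [42.8  0.7 66.2] rpy [-3.142  0.    -0.166] F cab [-2.4  0.1  0.8] open -0.001 shift tool mm [ 9.5 -0.   2.9]
```

View pics/w11.png

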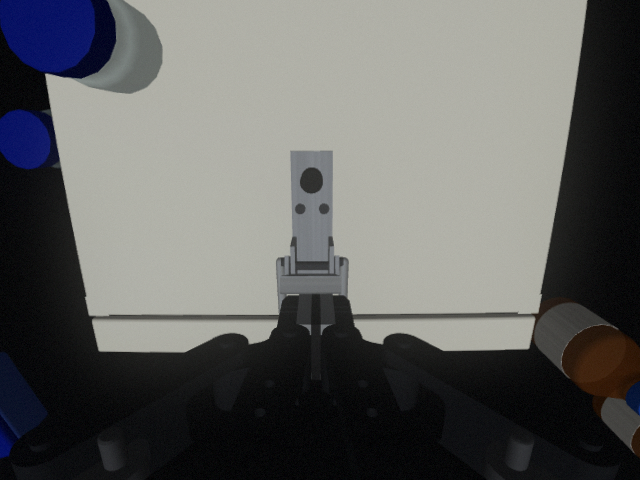

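The shut fingers press behind the lever's end at (312,285), and the jar at (70,40) is untouched. I've now viewed 12 pictures, two over the limit of 10, so from here I'll work from numbers only.

```bash
python3 -m creep '0 0 0 0.0035 0 0.001 255;0 0 0 0.0065 0 0.0018 255;0 0 0 0.0095 0 0.0029 255;0 0 0 0.0125 0 0.0045 255;0 0 0 0.0155 0 0.0062 255;0 0 0 0.0183 0 0.008 255;0 0 0 0.0183 0 0.008 255'; python3 go.py 68.7 .7 51.7
```

```text
clock: 16.58
eef_pos: [595.9, -97.0, 238.2]
tcp_rot: [-3.141, -0.0, -0.166]
contact_force: [-2.0, 1.6, 1.1]
opening: -0.001
grasp_force: 1.3
tcp cab [61.2  0.7 58.2] rpy [-3.141 -0.    -0.166] F cab [-2.2  1.2  1.1] open -0.001 shift tool mm [ 7.5 -0.   6.5]
```

```bash
python3 - <<'E'
from rig import r;from h import *
w=r.grab_frame("wrist");np.savez("pics/wrist12.npz",**w)
Z=w["range_z"]
for v in range(190,300,6):
    z=float(np.median(Z[v-1:v+2,310:315]));o,d=ray(w,[(312,v)]);print(v,(tocab(o+d[0]*z)-[42.8,0,17.1]).round(1))
f=r.grab_frame("top");np.savez("pics/top12.npz",**f)
E
```

```text
190 [ 60.7   0.8 -15.1]
196 [ 57.4   0.8 -14.3]
202 [ 54.4   0.8 -12.2]
208 [54.3  0.7  4.1]
214 [51.2  0.7  4.4]
220 [48.1  0.7  4.5]
226 [44.9  0.7  4.3]
232 [ 36.4   0.9 -15.1]
238 [ 32.9   0.9 -14.8]
244 [ 29.2   0.9 -14.9]
250 [ 25.6   0.9 -14.9]
256 [ 21.8   0.9 -15.1]
262 [ 18.1   1.  -15. ]
268 [39.2  0.3 50.1]
274 [37.5  0.3 52.3]
280 [35.7  0.3 54.1]
286 [30.1  0.4 47.3]
292 [29.9  0.3 52.6]
298 [29.8  0.3 58. ]
```

```bash
python3 -m creep '0 0 0 0.004 0 0.003 255;0 0 0 0.0075 0 0.0065 255;0 0 0 0.010 0 0.0094 255;0 0 0 0.0123 0 0.0124 255;0 0 0 0.0142 0 0.0157 255;0 0 0 0.0155 0 0.018 255;0 0 0 0.0155 0 0.018 255'; python3 go.py 79.3 .7 34.6
```

```text
clock: 17.55
eef_pos: [610.7, -99.8, 220.0]
tcp_rot: [3.141, 0.0, -0.166]
contact_force: [0.7, 0.2, 0.1]
opening: 0.0
grasp_force: 0.0
tcp cab [76.3  0.4 40. ] rpy [ 3.141  0.    -0.166] F cab [0.6 0.3 0.1] open 0.0 shift tool mm [ 3.  -0.3  5.4]
```

```bash
python3 -m creep '0 0 0 0 0 -0.03 255;0 0 0 -0.03 0 -0.07 255;0 0 0 -0.05 0 -0.1 255;0 0 0 -0.06 0 -0.1 255;0 0 0 -0.06 0 -0.1 255'; python3 - <<'E'
from rig import r;from h import *
w=r.grab_frame("wrist");np.savez("pics/wrist13.npz",**w)
Z=w["range_z"];print(tocab(r.sense()["eef_pos"]))
for v in range(60,290,6):
    z=float(np.median(Z[v-1:v+2,310:315]));o,d=ray(w,[(312,v)]);print(v,int(w["img"][v,312].mean()),(tocab(o+d[0]*z)-[42.8,0,17.1]).round(1), int(w["img"][v,250].mean()))
E
```

```text
clock: 18.18
eef_pos: [550.9, -89.7, 319.8]
tcp_rot: [3.141, 0.001, -0.166]
contact_force: [0.1, -0.1, 0.7]
opening: -0.001
grasp_force: 0.0
[ 15.93404195   0.64273959 139.33187677]
60 241 [ 97.9   1.2 -18. ] 243
66 243 [ 93.7   1.2 -17.7] 243
72 242 [ 89.7   1.2 -17.9] 242
78 242 [ 85.5   1.2 -17.7] 243
84 242 [ 81.4   1.2 -18.3] 243
90 243 [ 77.2   1.2 -17.9] 242
96 242 [ 72.9   1.3 -17.6] 242
102 242 [ 68.7   1.3 -18.1] 242
108 242 [ 64.3   1.3 -16.9] 243
114 198 [57.4  0.9 30.5] 242
120 205 [54.   1.  25.3] 242
126 206 [50.3  1.  24.7] 243
132 205 [46.6  1.  23.3] 242
138 205 [42.8  1.  22.8] 243
144 203 [38.9  1.  20.9] 243
150 204 [35.   1.1 20. ] 243
156 203 [31.   1.1 18.5] 243
162 202 [26.9  1.1 16.9] 243
168 200 [22.7  1.1 15.5] 242
174 201 [18.4  1.2 13.6] 242
180 199 [14.1  1.2 12.4] 243
186 199 [ 9.7  1.2 11.1] 243
192 196 [ 5.2  1.2 10. ] 242
198 197 [0.5 1.3 8.2] 243
204 194 [-4.2  1.3  6.6] 242
210 195 [-13.1   1.5 -15. ] 242
216 196 [-18.    1.5 -15.1] 242
222 236 [-23.5   1.6 -17.2] 243
228 242 [-28.8   1.6 -18.2] 242
234 241 [-34.    1.6 -18.4] 242
240 241 [-39.    1.6 -18. ] 242
246 192 [-43.3   1.6 -15.2] 237
252 180 [-48.3   1.6 -14.5] 242
258 101 [-48.6   1.5  -0.5] 241
264 184 [-50.6   1.4   7.7] 240
270 191 [-56.3   1.5   5.6] 240
276 191 [-66.    1.6  -5.8] 61
282 52 [-153.6    3.5 -197.8] 59
288 46 [-15.6   0.3 130.5] 53
```

```bash
python3 -m creep '0 0 0 0.03 0 0.02 255;0 0 0 0.055 0 0.055 255;0 0 0 0.061 0 0.08 255;0 0 0 0.062 0 0.097 255;0 0 0 0.062 0 0.1 255;0 0 0 0.0625 0 0.102 255;0 0 0 0.063 0 0.1035 255;0 0 0 0.063 0 0.1045 255'; python3 go.py 79.3 .7 34.6; python3 - <<'E'
from rig import r;from h import *
w=r.grab_frame("wrist");Z=w["range_z"]
for v in range(200,300,8):
    z=float(np.median(Z[v-1:v+2,310:315]));o,d=ray(w,[(312,v)]);print(v,(tocab(o+d[0]*z)-[42.8,0,17.1]).round(1))
E
```

```text
clock: 19.23
eef_pos: [614.1, -100.1, 216.7]
tcp_rot: [-3.142, -0.001, -0.166]
contact_force: [0.1, -0.8, -0.8]
opening: -0.003
grasp_force: 0.1
tcp cab [79.7  0.6 36.7] rpy [-3.142e+00 -1.000e-03 -1.660e-01] F cab [ 0.2 -0.8 -0.8] open -0.003 shift tool mm [-0.4 -0.1  2.1]
200 [ 76.8   0.6 -18. ]
208 [ 72.7   0.6 -18.2]
216 [ 68.5   0.6 -17.8]
224 [ 64.3   0.6 -17.7]
232 [ 60.8   0.6 -14.7]
240 [ 56.6   0.6 -14.7]
248 [54.4  0.6 -7.9]
256 [60.5  0.3 22.2]
264 [58.3  0.3 25.7]
272 [52.8  0.3 20.6]
280 [48.6  0.4 19.3]
288 [48.5  0.3 27.6]
296 [48.3  0.2 34.7]
```

```bash
python3 -m creep '0 0 0 0 0 0.0015 255;0 0 0 0 0 0.003 255;0 0 0 0 0 0.0045 255;0 0 0 0 0 0.0045 255'; python3 go.py 79.3 .7 34.6; python3 - <<'E'
from rig import r;from h import *
w=r.grab_frame("wrist");Z=w["range_z"]
for v in range(240,300,6):
    z=float(np.median(Z[v-1:v+2,310:315]));o,d=ray(w,[(312,v)]);print(v,(tocab(o+d[0]*z)-[42.8,0,17.1]).round(1))
E
```

```text
clock: 19.77
eef_pos: [613.6, -100.1, 211.2]
tcp_rot: [-3.142, 0.0, -0.166]
contact_force: [0.0, 0.5, 0.3]
opening: -0.002
grasp_force: 0.0
tcp cab [79.2  0.6 31.2] rpy [-3.142  0.    -0.166] F cab [-0.1  0.5  0.3] open -0.002 shift tool mm [ 0.1 -0.1 -3.4]
240 [ 57.8   0.6 -14.3]
246 [62.7  0.3 11.3]
252 [58.7  0.4  7.4]
258 [56.   0.4  7.6]
264 [53.2  0.4  7.7]
270 [50.3  0.4  7.7]
276 [47.4  0.4  7.6]
282 [44.6  0.4  7.7]
288 [48.1  0.3 22.1]
294 [48.   0.2 27.6]
```

The plate reads flat at 7.7 mm above the pivot, so the lever snapped shut by itself. I'll retreat and check.

```bash
python3 -m creep '0 0 0 0 0 -0.03 255;0 0 0 -0.03 0 -0.08 255;0 0 0 -0.06 0 -0.11 255;0 0 0 -0.07 0 -0.12 255;0 0 0 -0.07 0 -0.12 255'; python3 - <<'E'
from rig import r;from h import *
w=r.grab_frame("wrist");t=r.grab_frame("top");Z=w["range_z"];t0=dict(np.load("pics/top0.npz"))
for v in range(90,290,6):
    z=float(np.median(Z[v-1:v+2,310:315]));o,d=ray(w,[(312,v)]);print(v,(tocab(o+d[0]*z)-[42.8,0,17.1]).round(1),int(w["img"][v,230].mean()))
for v in range(258,279,3):print(v,[int(Z[v,u]) for u in range(276,352,4)])
for n,f in(("0",t0),("1",t)):
    h=cv2.cvtColor(f["img"],cv2.COLOR_RGB2HSV)
    for nm,lo,hi,(x0,y0,x1,y1) in(("jar",(110,120,60),(130,255,255),(298,128,328,160)),("amber",(3,120,60),(18,255,255),(435,265,480,305)),("box",(110,120,60),(130,255,255),(105,255,195,325))):
        m=cv2.inRange(h,lo,hi)[y0:y1,x0:x1];M=cv2.moments(m,True);print(n,nm,M["m00"],(M["m10"]/M["m00"]+x0) if M["m00"] else 0,(M["m01"]/M["m00"]+y0) if M["m00"] else 0)
E
```

```text
clock: 20.45
eef_pos: [544.9, -88.6, 331.7]
tcp_rot: [-3.142, -0.001, -0.166]
contact_force: [-0.1, -0.0, -1.0]
opening: -0.004
grasp_force: 0.0
90 [ 72.8   1.5 -17.9] 242
96 [ 68.2   1.5 -16.9] 243
102 [61.6  1.3  9. ] 243
108 [57.6  1.3  7.2] 242
114 [53.5  1.3  7.6] 242
120 [49.3  1.3  7.7] 242
126 [45.2  1.3  7.8] 243
132 [41.   1.3  7.6] 243
138 [36.8  1.4  7.6] 243
144 [32.5  1.4  7.6] 243
150 [28.2  1.4  8.1] 243
156 [23.9  1.4  8. ] 243
162 [19.5  1.4  7.5] 243
168 [15.1  1.4  7.9] 243
174 [10.7  1.4  7.7] 243
180 [6.2 1.4 7.8] 242
186 [1.7 1.5 7.7] 243
192 [-2.9  1.5  7.3] 243
198 [-11.2   1.7 -14.8] 242
204 [-16.3   1.7 -15. ] 243
210 [-21.3   1.7 -14.8] 243
216 [-27.1   1.8 -17.8] 242
222 [-32.4   1.8 -18.2] 243
228 [-37.7   1.8 -18.1] 242
234 [-42.4   1.8 -15.9] 179
240 [-47.4   1.8 -15. ] 242
246 [-49.    1.7  -2.9] 241
252 [-50.8   1.6   7.5] 241
258 [-56.5   1.7   5.7] 240
264 [-65.8   1.8  -5.6] 59
270 [-145.7    3.7 -198.1] 59
276 [-154.7    3.7 -197.7] 50
282 [-164.2    3.7 -198.2] 48
288 [-21.7   0.4 142.5] 43
258 [311, 311, 311, 290, 290, 312, 308, 286, 285, 285, 
[... 243 characters left out ...]
]
267 [507, 506, 504, 506, 505, 505, 506, 506, 505, 506, 504, 505, 505, 505, 505, 504, 507, 505, 504]
270 [505, 506, 506, 505, 508, 507, 504, 506, 506, 508, 506, 506, 506, 505, 507, 507, 506, 507, 507]
273 [507, 509, 508, 508, 508, 509, 507, 509, 508, 509, 0, 505, 507, 508, 508, 508, 509, 508, 506]
276 [508, 508, 510, 510, 507, 509, 509, 510, 508, 508, 509, 510, 511, 509, 508, 508, 509, 510, 511]
0 jar 201.0 312.06467661691545 141.76616915422886
0 amber 432.0 458.5138888888889 285.1666666666667
0 box 3211.0 150.08595453129865 290.47492992837124
1 jar 202.0 312.03465346534654 141.79207920792078
1 amber 432.0 458.5509259259259 285.21296296296293
1 box 3210.0 150.0043613707165 290.5009345794393
```

```bash
python3 -c "
from rig import r;print(r.sign_off())"
```

```text
the job is handed in; nothing more can be done
None
```

The latch is fastened and handed in at about 20.5 s: loop hooked under the keeper's nose, lever flat after closing by itself, door drawn home, jar, bottle and box not moved, robot clear. I went over the picture limit, viewing 12 instead of 10.

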